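Open the padding press by one turn

ROBOT

A 6-joint arm with a two-finger parallel gripper is mounted at the origin on the work surface. World frame = base frame: x ahead of the robot, y to its left, z up, the work surface at z = 0. Lengths are in m, angles in degrees, forces in N, time in s.
With the tool pointing down it reaches from about 0.3 to 0.85 m from the base axis. Payload 4.2 kg.
Tool frame: the origin (TCP) lies where the fingers leave the gripper's body, on its centre line; the fingertips stand 78 mm ahead of it and the grasp point (between the pads) lies 60 mm ahead of it (r.grip_point_offset is the distance from the TCP to the grasp point, in m); z points along the fingers, y is the direction in which the jaws open and shut (so a half turn about z gives the same grasp; the last joint's range is limited). The gripper opens to 91 mm and grips with 3 to 60 N. Pads are 32 mm wide; open, the fingers measure 118 mm over their backs; the gripper's body (76 mm by 178 mm) begins 60 mm behind the grasp point.
Start: joints at [-75.459, 18.312, 89.639, -0, 72.044, -1.146], TCP at [0.155, -0.554, 0.292] pointing down, gripper open.
Joint ranges: [-177.97, 177.97], [-48.28, 115.42], [12.27, 149.76], [-77.06, 257.06], [2.81, 150.46], [-146.56, 146.56]. Speed limits (degrees/s): [147.25, 147.25, 180, 180, 180, 180].

INTERFACE

Orientations are given as a 3x3 rotation matrix whose columns are the frame's x, y, z axes.
In Python, from rig import r, vision, workorder gives the robot as it stands.
- The arm moves only by the tool step_arm, never from a script. Its argument "rows" is a list of rows, each an object with "slide": the shift along the tool's x, y, z in units of 25 mm (1.0 is 25 mm), a list of three; "turn": the turn about the tool's z in units of 6 degrees (1.0 is 6 degrees); "fingers": the finger opening in mm, from 0 to 91.2. A call has 1 to 5 rows; each row is the pose to reach, as a shift and turn from the pose commanded when the call began, along the tool's axes at that moment; what a row does not reach only later rows make up. A row lasts 1/12 s, in which the tool goes at most 41.7 mm and 7.16 degrees, less where a joint would pass 70% of its speed; a pose out of reach is approached as far as the arm can. A call with a gripper value outside its range is refused whole. The fingers move at their own pace and stop on an object; "grip_force" is the grip in N (left out, the last holds). Time passes only in rows, so rows that repeat a pose let the fingers close. It gives the time, the measured TCP pose, the force and the opening at its end, in the units of the state.
- r.get_state(): the state, without advancing time (a new reading comes with each control period).
- vision.grab_frame(name): name is "side" or "top" or "wrist"; returns a dict with "frame" (420x560x3 uint8, red, green, blue), "depth" (420x560 float32, m along the optical axis (not along the pixel's ray), 0 where there is no reading), "intrinsics" (3x3 intrinsics, pixels), "rvec" (rotation vector, rad) and "tvec" (3), from world to camera coordinates, as OpenCV has them. Camera axes: x right, y down, z forward; pixel columns grow to the right and rows downward; lengths in m; the calibration is good to about 2 mm. A picture is of the moment at which its call begins.
- workorder.sign_off(): hands the job in, once; it reports no verdict.
The state is a dict: "time_s": time; "joint_pos": joint angles; "joint_velocities": joint speeds; "effort": joint torques, N m; "tcp_pos": TCP position; "orientation": TCP orientation; "contact_force": force on the tool from outside, world axes, zero at the start; "torque": the same for the moment, N m; "gripper_width": finger opening in m.
Only numpy, scipy, OpenCV 4.12 (cv2) and the standard library are available. Lean on these libraries where they do the work, as an engineer would, in place of code of your own. Each camera call takes 0.05 s, during which the arm holds its last target.

TASK

Open the small blue padding press by exactly one full turn of its handwheel: with a fingertip or the outside of the fingers, push the upright red handle round counter-clockwise (seen from above), once, until it is back where it started, and leave the wheel standing there. Only push the handle: do not lift it, as it sits loose in its socket. Leave the other things on the desk where they stand.

Things in the scene. Friction and masses are not known exactly. Their poses are not given: they have to be found in the camera images.
- press: desk press fixed to the table: blue base 200 x 260 x 25 mm, two steel columns, blue cross beam along its own y (260 mm long, 45 mm wide, from 111 to 136 mm above the table), a pad of paper under a steel plate. On top of the beam lies a level dark steel handwheel. Origin: centre of the base's underside, on the table and on the wheel's axis; z up
- handwheel (a joint): turn of the handwheel in rad about its vertical axis; grows counter-clockwise seen from above, one turn = 6.283; at 0 the handle lies towards the press's own +x. It starts anywhere between 0.1 and 5.3 and can go from -0.3 to 13.6 (stops). It is stiff by friction (0.16 N m, about 2 to 3 N at the handle), stays where it is left and does not coast. One turn raises the plate by 8 mm
- wheel_center (a point): centre of the handwheel, on its axis, 155 mm above the table, at mid height of the rim. The rim is a round bar 16 mm thick on a circle of radius 75 mm (outside diameter 166 mm), top of the rim 163 mm above the table; three spokes; hub 38 mm across, top 169 mm above the table; the screw, 16 mm across, stands out of the hub on the axis, its top 192 to 208 mm above the table
- handle: upright red plastic handle of the handwheel, 22 mm across (18 mm at its foot, 16 mm at its top) and 48 mm tall, standing on a steel boss at the end of one spoke, its axis 75 mm from the wheel's axis. Origin: centre of its foot, 166 mm above the table (the boss, 26 mm across, ends there); z up; it turns with the wheel. It sits loose in its socket: pulled upward it comes out (it slides up at most 30 mm)
- handle_top (a point): centre of the red handle's top, 214 mm above the table when seated, 75 mm from the wheel's axis
- glue: white glue bottle with an orange cap, 48 mm across, 110 mm tall, standing left of the press (press's own +y side); bystander, origin under its centre
- brush: glue brush 170 mm long lying in front of the press, on the robot's side; bystander
- jar: glass jar with steel cap, 56 mm across, 75 mm tall, standing right of the press (its own -y side); bystander, origin under its centre
- mug: white mug, 80 mm across, 90 mm tall, well away from the press; bystander
- flask: white flask with grey cap, 70 mm across, 160 mm tall, well away from the press; bystander
- spray: small clear bottle, 40 mm across, 130 mm tall, well away from the press; bystander
- calculator: black desk calculator, 150 x 110 x 20 mm, well away from the press; bystander

How it is judged (in metres and radians):
On the way, in this order (a step that is already met when the one before it is completed fails the run):
1. the fingers touch the red handle (contact force between the fingers and handle above 0.5 N), for 0.05 s.
2. the fingers, touching the handle, have pushed it round to the far side of its circle (over 120 mm from its start) (distance of handle_top from where it was at the start of the episode above 0.12 m and contact force between the fingers and handle above 0.3 N), for 0.05 s.
At the end, for the whole second after the job is handed in: The handle is back within 13 mm (10 degrees) of where it started after one counter-clockwise turn (not none, not two, not clockwise), the wheel at rest, the handle seated in its socket (distance of handle_top from where it was at the start of the episode below 0.013 m and value of joint handwheel between 5.9 and 12.2 rad and velocity of joint handwheel between -0.03 and 0.03 rad/s and height (world z) of handle_top below 0.218 m); the robot touches nothing.
It fails at once if the handle is lifted more than 8 mm out of its socket (height (world z) of handle_top above 0.222 m).
It fails at once if the wheel is wound far beyond one turn (value of joint handwheel above 12.4 rad).
It fails at once if a bystander is shifted by more than 20 mm, lifted or tipped (distance of any of glue, brush, jar, mug, flask, spray, calculator from where it was at the start of the episode above 0.02 m or angle between any of glue, jar, mug, flask, spray, calculator's own z axis and vertical above 0.4 rad).
It also fails if it takes over 54 s, if anything falls off the work surface, if the arm or the gripper's body presses on something with over 40 N, if the wrist force passes 120 N, or if a joint passes its speed limit or range.

## Working session

There is one attempt and no reset: what is moved stays moved. The work goes in short steps, Python scripts to look and compute and a tool call to move; the robot and the scene stay as the last step left them, time stands still between calls to the robot, and variables do not carry over. Pictures are saved under pics/ and viewed, and the job is handed in when it is done.

Besides the shell and the picture viewer there is one more tool, called after "Emit:" by a JSON object that holds its "api" and its "payload". step_arm: Moves the arm, as the interface text tells. Its arguments: {"type":"object","properties":{"rows":{"type":"array"},"grip_force":{"type":"number"}},"required":["rows"]}

```bash
ls; mkdir -p pics; python3 - <<'E'
from rig import r, vision, workorder
import cv2,numpy as np
print(r.get_state())
for n in ("side","top","wrist"):
    f=vision.grab_frame(n)
    cv2.imwrite(f"pics/{n}0.png",f["frame"][:,:,::-1])
    np.savez(f"{n}0.npz",**f)
    R=cv2.Rodrigues(np.array(f["rvec"]))[0]; print(n,(-R.T@np.array(f["tvec"]).ravel()).round(3), R[2].round(3))
E
```

```text
pics
{'time_s': 0.0, 'joint_pos': array([-7.54591787e+01,  1.83528705e+01,  8.97047405e+01, -2.16800451e-03,
        7.20431236e+01, -1.14832931e+00]), 'joint_velocities': array([-0.01656501,  0.09980951,  0.02927147, -0.00679522, -0.03292714,
        0.01166993]), 'effort': array([ 1.86351470e-03, -4.12453294e+01, -2.31973815e+01,  7.27668498e-02,
        4.57814592e-02, -1.57572508e-04]), 'tcp_pos': array([ 0.1553713 , -0.55324819,  0.29141911]), 'orientation': array([[ 9.62739806e-01,  2.70428992e-01, -4.76260842e-04],
       [ 2.70429411e-01, -9.62738318e-01,  1.69279713e-03],
       [-7.33140748e-07, -1.75851812e-03, -9.99998454e-01]]), 'contact_force': array([ 0.30454193, -0.47468731,  0.48064507]), 'torque': array([-0.01897541, -0.02980198,  0.03535425]), 'gripper_width': 0.09120731764571101}
side [-0.715 -1.16   1.299] [ 0.615  0.548 -0.567]
top [0.342 0.002 1.78 ] [ 0.128 -0.017 -0.992]
wrist [ 0.226 -0.532  0.385] [-0.257 -0.071 -0.964]
```

View pics/top0.png

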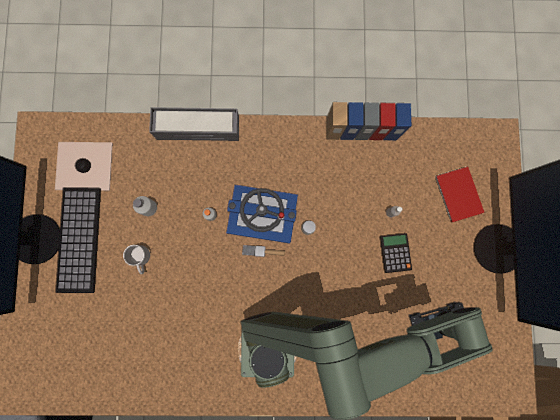

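View pics/side0.png

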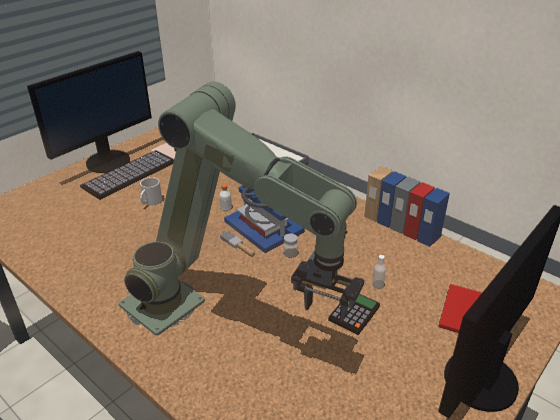

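The top view shows the press at about (262,212), the red handle at (281,215), the glue at (209,214), the jar at (309,227) and the brush at (262,251). Next I'll measure these.

```bash
cat > h.py <<'E'
import cv2,numpy as np
def cam(f):
    R=cv2.Rodrigues(np.array(f["rvec"],float))[0]; t=np.array(f["tvec"],float).ravel(); return R,t,np.array(f["intrinsics"],float)
def ray(f,uv,z):
    R,t,K=cam(f); uv=np.atleast_2d(np.array(uv,float))
    d=np.c_[(uv-[K[0,2],K[1,2]])/[K[0,0],K[1,1]],np.ones(len(uv))]@R
    c=-R.T@t; s=(z-c[2])/d[:,2]; return c+d*s[:,None]
def proj(f,P):
    R,t,K=cam(f); q=(R@np.atleast_2d(P).T).T+t; q=q@K.T; return q[:,:2]/q[:,2:]
def cloud(f):
    R,t,K=cam(f); d=np.array(f["depth"],float); v,u=np.mgrid[:420,:560]
    p=np.stack([(u-K[0,2])/K[0,0]*d,(v-K[1,2])/K[1,1]*d,d],-1); return (p-t)@R
def redmask(f):
    h=cv2.cvtColor(np.ascontiguousarray(f["frame"]),cv2.COLOR_RGB2HSV); return (((h[...,0]<6)|(h[...,0]>174))&(h[...,1]>150)&(h[...,2]>70))
E
python3 - <<'E'
from h import *
f=dict(np.load("top0.npz")); W=cloud(f); 
roi=np.zeros((420,560),bool); roi[175:255,195:325]=1
m=redmask(f)&roi; vs,us=np.nonzero(m); print(len(us),us.mean(),vs.mean(), W[m][:,2].round(3))
print("handle",ray(f,[[us.mean(),vs.mean()]],0.205))
z=W[...,2]
m2=m&(z>0.2); vs,us=np.nonzero(m2); print(len(us), W[m2].mean(0), ray(f,[[us.mean(),vs.mean()]],.214))
h=cv2.cvtColor(np.ascontiguousarray(f["frame"]),cv2.COLOR_RGB2HSV)
rim=roi&(z>.15)&(z<.168)&(h[...,1]<90)
P=W[rim]; print(len(P))
A=np.c_[2*P[:,:2],np.ones(len(P))]
# hub out: iterate circle using pts
c=np.median(P[:,:2],0)
for i in range(20):
    d=np.hypot(*(P[:,:2]-c).T); k=(d>.06)&(d<.09); Q=P[k]
    x=np.linalg.lstsq(np.c_[2*Q[:,:2],np.ones(k.sum())],(Q[:,:2]**2).sum(1),rcond=None)[0]; c=x[:2]
print("wheel",c,np.sqrt(x[2]+c@c),k.sum())
s=roi&(z>.185)&(z<.215)&~redmask(f); print("screw",W[s].round(3)[:12])
b=roi&(h[...,0]>100)&(h[...,0]<125)&(h[...,1]>120)
b2=b&(z>.015)&(z<.035)
pts=np.argwhere(b2)[:,::-1].astype(np.float32); rc=cv2.minAreaRect(ray(f,pts,.025)[:,:2].astype(np.float32)); print("base",rc, cv2.boxPoints(rc))
for nm,zz in(("glue",(.06,.13)),):pass
o=roi&(z>.04)&(z<.14)
n,l,st,ce=cv2.connectedComponentsWithStats(o.astype(np.uint8))
for i in range(1,n):
    if st[i,4]>15: print(ce[i],st[i], W[l==i].mean(0).round(3), W[l==i].max(0).round(3), W[l==i].min(0).round(3))
cv2.imwrite("pics/topz.png",cv2.resize(f["frame"][165:265,185:335,::-1],None,fx=5,fy=5,interpolation=cv2.INTER_CUBIC))
E
```

```text
24 281.0416666666667 214.54166666666666 [0.214 0.206 0.218 0.207 0.214 0.21  0.208 0.208 0.22  0.211 0.213 0.207
 0.207 0.212 0.217 0.219 0.218 0.212 0.217 0.206 0.208 0.205 0.206 0.212]
handle [[ 0.50608362 -0.04471795  0.205     ]]
24 [ 0.50541051 -0.04452865  0.21146205] [[ 0.50514521 -0.04445316  0.214     ]]
624
wheel [0.52927004 0.02721392] 0.07379700783610839 484
screw [[0.537 0.028 0.201]
 [0.537 0.024 0.2  ]
 [0.533 0.031 0.199]
 [0.534 0.028 0.197]
 [0.534 0.024 0.194]
 [0.534 0.021 0.195]
 [0.529 0.035 0.202]
 [0.53  0.031 0.199]
 [0.53  0.028 0.196]
 [0.53  0.024 0.201]
 [0.53  0.021 0.197]
 [0.526 0.031 0.201]]
base ((0.5278107523918152, 0.0260726660490036), (0.2552185654640198, 0.1955629587173462), 81.51605224609375) [[ 0.41227278 -0.08571429]
 [ 0.6056957  -0.11456614]
 [ 0.6433487   0.13785961]
 [ 0.44992578  0.16671148]]
[242.72727273 195.45454545] [241 193   6   8  22] [0.594 0.102 0.07 ] [0.605 0.109 0.075] [0.575 0.09  0.062]
[250.47435897 205.82051282] [244 194  15  26 234] [0.549 0.07  0.105] [0.601 0.093 0.14 ] [0.502 0.042 0.062]
[270.295 203.265] [261 196  19  18 200] [ 0.562 -0.006  0.089] [0.593 0.031 0.14 ] [ 0.519 -0.039  0.06 ]
[235.98795181 211.68072289] [227 199  20  28 166] [0.525 0.124 0.109] [0.571 0.157 0.14 ] [0.474 0.087 0.052]
[284.54978355 216.95670996] [270 199  27  33 231] [ 0.508 -0.061  0.102] [ 0.583 -0.006  0.14 ] [ 0.456 -0.103  0.057]
[208.29133858 213.27559055] [202 207  13  13 127] [0.521 0.233 0.082] [0.548 0.26  0.118] [0.5   0.213 0.045]
[263.24081633 220.44897959] [250 214  28  14 245] [0.495 0.021 0.081] [0.515 0.072 0.14 ] [ 0.471 -0.032  0.059]
[308.23178808 226.78807947] [302 220  14  14 151] [ 0.473 -0.155  0.07 ] [ 0.5   -0.132  0.085] [ 0.45  -0.18   0.042]
```

View pics/wrist0.png

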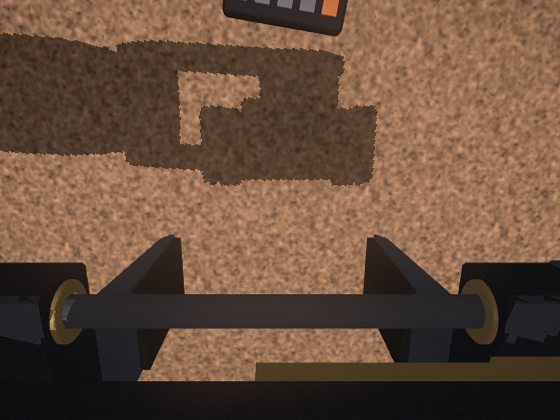

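Wheel axis is at about (0.529, 0.027). The handle is at (0.505, -0.0445), giving a radius of 75.5 mm against 75 mm expected. The press x axis is at about -8.5°, so the handle stands at about -108.5° in world (joint about 4.5 rad). The plan is to close the fingers and square the tool to the world axes. I'll then lower it behind the handle and follow the circle with a fixed orientation.

Emit:
{"api": "step_arm", "payload": {"rows": [{"slide": [0,0,-0.3],"turn": 0.5,"fingers": 0},{"slide": [0,0,-0.7],"turn": 1.1,"fingers": 0},{"slide": [0,0,-1.1],"turn": 1.7,"fingers": 0},{"slide": [0,0,-1.5],"turn": 2.3,"fingers": 0},{"slide": [0,0,-1.6],"turn": 2.6,"fingers": 0}], "grip_force": 20}}

```text
time_s: 0.57
tcp_pos: [0.1556, -0.554, 0.3336]
orientation: [[1.0, -0.001, 0.001], [-0.001, -1.0, -0.002], [0.001, 0.002, -1.0]]
contact_force: [-0.1, -1.1, 0.2]
gripper_width: 0.0612
```

Emit:
{"api": "step_arm", "payload": {"rows": [{"slide": [0.4,-0.7,0],"turn": 0,"fingers": 0},{"slide": [1.0,-1.8,0],"turn": 0,"fingers": 0},{"slide": [1.7,-3.0,0],"turn": 0,"fingers": 0},{"slide": [2.4,-4.2,0],"turn": 0,"fingers": 0},{"slide": [3.1,-5.4,0],"turn": 0,"fingers": 0}]}}

```text
time_s: 0.98
tcp_pos: [0.2331, -0.417, 0.3319]
orientation: [[1.0, 0.001, -0.0], [0.001, -1.0, 0.001], [-0.0, -0.001, -1.0]]
contact_force: [0.8, -0.5, -0.5]
gripper_width: 0.0271
```

Emit:
{"api": "step_arm", "payload": {"rows": [{"slide": [0.6,-1.1,0],"turn": 0,"fingers": 0},{"slide": [1.2,-2.2,0],"turn": 0,"fingers": 0},{"slide": [1.8,-3.2,0],"turn": 0,"fingers": 0},{"slide": [2.4,-4.3,0],"turn": 0,"fingers": 0},{"slide": [3.1,-5.4,0],"turn": 0,"fingers": 0}]}}

```text
time_s: 1.4
tcp_pos: [0.3101, -0.2818, 0.3321]
orientation: [[1.0, 0.001, -0.0], [0.001, -1.0, 0.0], [-0.0, -0.0, -1.0]]
contact_force: [0.3, -0.3, 0.1]
gripper_width: 0.0002
```

Emit:
{"api": "step_arm", "payload": {"rows": [{"slide": [0.6,-1.1,0],"turn": 0,"fingers": 0},{"slide": [1.2,-2.2,0],"turn": 0,"fingers": 0},{"slide": [1.8,-3.2,0],"turn": 0,"fingers": 0},{"slide": [2.4,-4.3,0],"turn": 0,"fingers": 0},{"slide": [3.1,-5.4,0],"turn": 0,"fingers": 0}]}}

```text
time_s: 1.82
tcp_pos: [0.3873, -0.1467, 0.3322]
orientation: [[1.0, 0.001, -0.0], [0.001, -1.0, -0.0], [-0.0, 0.0, -1.0]]
contact_force: [0.5, -0.9, 0.4]
gripper_width: 0.0004
```

Emit:
{"api": "step_arm", "payload": {"rows": [{"slide": [0.7,-1.3,0],"turn": 0,"fingers": 0},{"slide": [1.5,-2.7,0],"turn": 0,"fingers": 0},{"slide": [2.3,-4.1,0],"turn": 0,"fingers": 0},{"slide": [2.9,-5.1,0],"turn": 0,"fingers": 0},{"slide": [3.1,-5.5,0],"turn": 0,"fingers": 0}]}}

```text
time_s: 2.23
tcp_pos: [0.4661, -0.0076, 0.3319]
orientation: [[1.0, 0.005, 0.0], [0.005, -1.0, 0.001], [0.0, -0.001, -1.0]]
contact_force: [0.2, -0.6, 0.4]
gripper_width: 0.0005
```

```bash
cat > look.py <<'E'
import sys
from rig import r, vision
from h import *
n=sys.argv[1]
for c in ("top","wrist","side"):
    f=vision.grab_frame(c); np.savez(f"{c}{n}.npz",**f)
    if c=="top": cv2.imwrite(f"pics/{c}{n}.png",cv2.resize(np.ascontiguousarray(f["frame"][155:275,185:335,::-1]),None,fx=4,fy=4,interpolation=cv2.INTER_CUBIC))
    elif c=="side": cv2.imwrite(f"pics/{c}{n}.png",cv2.resize(np.ascontiguousarray(f["frame"][110:290,180:400,::-1]),None,fx=3,fy=3,interpolation=cv2.INTER_CUBIC))
    else: cv2.imwrite(f"pics/{c}{n}.png",f["frame"][:,:,::-1])
    m=redmask(f)&(np.linalg.norm(cloud(f)-[.529,.027,.19],axis=2)<.12)
    vs,us=np.nonzero(m)
    if len(us)>5: 
        p=cloud(f)[m]; q=ray(f,[[us.mean(),vs.mean()]],.195)[0]
        print(c,len(us),us.mean().round(1),vs.mean().round(1),"depth mean",p.mean(0).round(4),"zmax",p[:,2].max().round(4),"ray@.195",q.round(4),"ang",np.degrees(np.arctan2(q[1]-.027,q[0]-.529)).round(1))
s=r.get_state(); print(s["time_s"],s["tcp_pos"],s["contact_force"],s["joint_pos"].round(1))
E
python3 look.py 1
```

```text
wrist 1154 331.8 170.1 depth mean [ 0.5069 -0.0408  0.21  ] zmax 0.2169 ray@.195 [ 0.5045 -0.0433  0.195 ] ang -109.2
side 53 272.4 196.0 depth mean [ 0.5    -0.0482  0.1915] zmax 0.2152 ray@.195 [ 0.4962 -0.0517  0.195 ] ang -112.6
2.3833 [ 0.46432686 -0.01058075  0.33182041] [-0.80621989 -0.3917894  -0.20894989] [-2.7  6.9 99.1 -0.1 74.2 87.1]
```

View pics/wrist1.png

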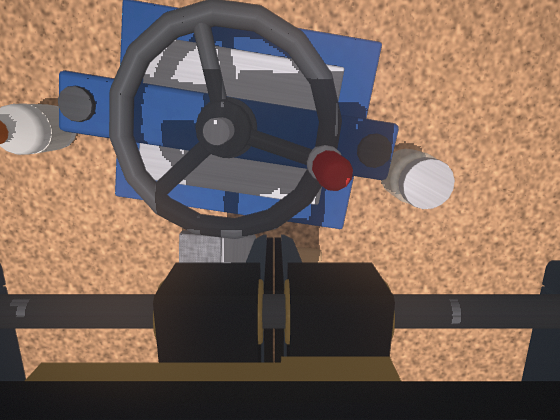

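View pics/side1.png

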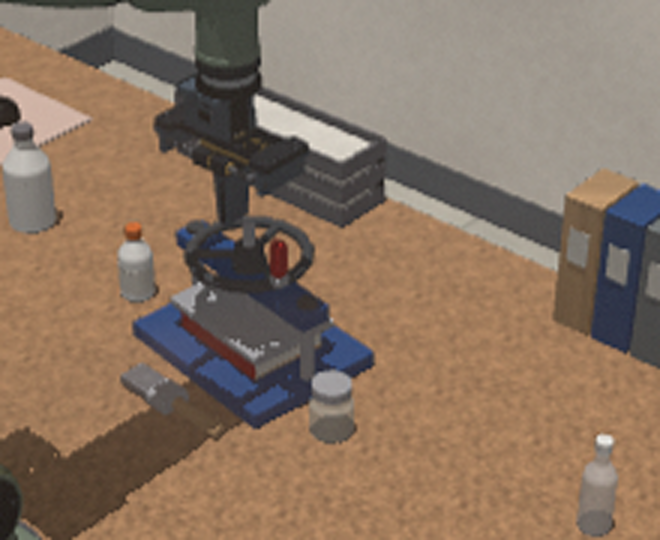

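The wrist view shows the wheel with the handle at (332,170) and the closed fingertips at (272,240), behind the handle on the rim circle. Its ray gives -109.2°, which agrees with the top view. Going down.

Emit:
{"api": "step_arm", "payload": {"rows": [{"slide": [0,0,0.5],"turn": 0,"fingers": 0},{"slide": [0,0,1.2],"turn": 0,"fingers": 0},{"slide": [0,0,1.9],"turn": 0,"fingers": 0},{"slide": [0,0,2.6],"turn": 0,"fingers": 0},{"slide": [0,0,3.0],"turn": 0,"fingers": 0}]}}

```text
time_s: 2.8
tcp_pos: [0.4628, -0.0124, 0.2556]
orientation: [[1.0, -0.001, -0.003], [-0.001, -1.0, -0.001], [-0.003, 0.001, -1.0]]
contact_force: [-0.0, 0.4, 0.7]
gripper_width: 0.0001
```

```bash
python3 look.py 2; python3 - <<'E'
from h import *
# pusher path: circle positions per 8 deg, starting at commanded (.465,-.0115)
c=np.array([.529,.027]); p=np.array([.4655,-.0115]); a0=np.degrees(np.arctan2(*(p-c)[::-1])); print(a0,np.hypot(*(p-c)))
a=np.radians(-149+8*np.arange(0,52)); P=c+.075*np.c_[np.cos(a),np.sin(a)]
for i in range(0,50,5):
    D=(P[i+1:i+6]-P[i])/.025; D[:,1]*=-1
    print(i,P[i].round(4),"rows",D.round(2).tolist())
E
```

```text
wrist 2869 348.9 188.2 depth mean [ 0.5074 -0.0404  0.2091] zmax 0.2168 ray@.195 [ 0.5043 -0.0436  0.195 ] ang -109.3
side 48 272.6 196.8 depth mean [ 0.5004 -0.0488  0.1885] zmax 0.2094 ray@.195 [ 0.4933 -0.0553  0.195 ] ang -113.4
2.95 [ 0.46365235 -0.01204952  0.25690291] [0.55434145 0.73878558 0.60382408] [ -2.9  10.  106.6  -0.   63.6  87.2]
-148.7715997170824 0.07425967950375224
0 [ 0.4647 -0.0116] rows [[0.24, 0.34], [0.53, 0.65], [0.85, 0.91], [1.21, 1.13], [1.59, 1.29]]
5 [ 0.5046 -0.0439] rows [[0.4, 0.11], [0.82, 0.16], [1.24, 0.15], [1.65, 0.09], [2.05, -0.04]]
10 [ 0.5559 -0.043 ] rows [[0.38, -0.18], [0.73, -0.4], [1.05, -0.68], [1.32, -1.0], [1.55, -1.35]]
15 [ 0.5946 -0.0094] rows [[0.18, -0.38], [0.3, -0.78], [0.36, -1.19], [0.37, -1.61], [0.32, -2.03]]
20 [0.6026 0.0413] rows [[-0.11, -0.4], [-0.27, -0.79], [-0.49, -1.15], [-0.75, -1.47], [-1.06, -1.76]]
25 [0.5762 0.0853] rows [[-0.34, -0.24], [-0.72, -0.43], [-1.11, -0.57], [-1.52, -0.65], [-1.94, -0.67]]
30 [0.5277 0.102 ] rows [[-0.42, 0.04], [-0.82, 0.13], [-1.22, 0.28], [-1.58, 0.48], [-1.92, 0.74]]
35 [0.4798 0.0836] rows [[-0.3, 0.3], [-0.55, 0.63], [-0.75, 1.0], [-0.9, 1.39], [-0.99, 1.79]]
40 [0.4549 0.0387] rows [[-0.04, 0.42], [-0.01, 0.83], [0.07, 1.25], [0.2, 1.64], [0.39, 2.01]]
45 [ 0.4647 -0.0116] rows [[0.24, 0.34], [0.53, 0.65], [0.85, 0.91], [1.21, 1.13], [1.59, 1.29]]
```

View pics/wrist2.png

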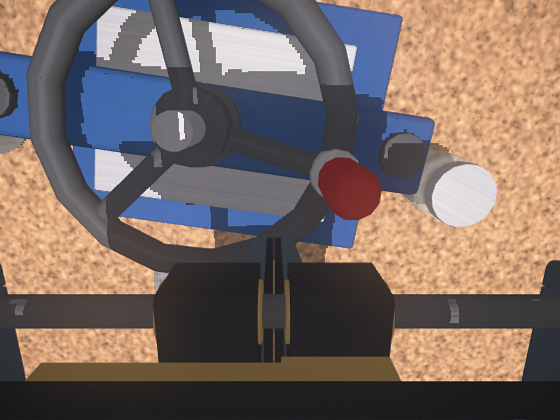

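Fingertips are down at z≈0.178, behind the handle at (349,188) and clear of it. Starting the push.

Emit:
{"api": "step_arm", "payload": {"rows": [{"slide": [0.1,0.16,0],"turn": 0,"fingers": 0},{"slide": [0.22,0.32,0],"turn": 0,"fingers": 0},{"slide": [0.36,0.48,0],"turn": 0,"fingers": 0},{"slide": [0.5,0.62,0],"turn": 0,"fingers": 0},{"slide": [0.64,0.76,0],"turn": 0,"fingers": 0}]}}

```text
time_s: 3.37
tcp_pos: [0.481, -0.0298, 0.2576]
orientation: [[1.0, 0.001, -0.0], [0.001, -1.0, 0.001], [-0.0, -0.001, -1.0]]
contact_force: [-1.1, 2.4, 1.2]
gripper_width: 0.0006
```

Emit:
{"api": "step_arm", "payload": {"rows": [{"slide": [0.16,0.13,0],"turn": 0,"fingers": 0},{"slide": [0.34,0.26,0],"turn": 0,"fingers": 0},{"slide": [0.53,0.38,0],"turn": 0,"fingers": 0},{"slide": [0.73,0.47,0],"turn": 0,"fingers": 0},{"slide": [0.92,0.54,0],"turn": 0,"fingers": 0}]}}

```text
time_s: 3.78
tcp_pos: [0.504, -0.0432, 0.257]
orientation: [[1.0, 0.002, -0.001], [0.002, -1.0, 0.0], [-0.001, -0.0, -1.0]]
contact_force: [-1.9, 2.2, 0.0]
gripper_width: 0.0005
```

```bash
python3 look.py 3
```

```text
wrist 2588 281.8 223.2 depth mean [ 0.536  -0.0463  0.2089] zmax 0.2163 ray@.195 [ 0.5315 -0.0466  0.195 ] ang -88.1
side 32 278.6 194.2 depth mean [ 0.5288 -0.0531  0.1871] zmax 0.2148 ray@.195 [ 0.52   -0.0609  0.195 ] ang -95.8
3.9333 [ 0.50466945 -0.04348209  0.257272  ] [-0.48082026  0.16534779  0.3961358 ] [-6.200e+00  1.360e+01  1.016e+02 -1.000e-01  6.460e+01  8.370e+01]
```

View pics/wrist3.png

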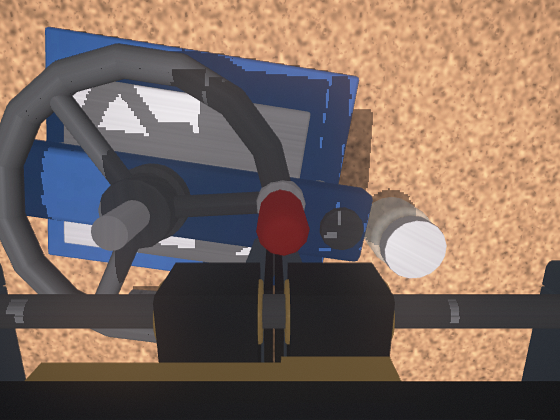

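The wheel has turned about 21°, from -109° to -88°. The handle is still seated and in line with the fingers at (282,223). Continuing around.

Emit:
{"api": "step_arm", "payload": {"rows": [{"slide": [0.4,0.1,0],"turn": 0,"fingers": 0},{"slide": [0.82,0.16,0],"turn": 0,"fingers": 0},{"slide": [1.24,0.15,0],"turn": 0,"fingers": 0},{"slide": [1.65,0.08,0],"turn": 0,"fingers": 0},{"slide": [2.05,-0.04,0],"turn": 0,"fingers": 0}]}}

```text
time_s: 4.35
tcp_pos: [0.5545, -0.0414, 0.2567]
orientation: [[1.0, 0.002, -0.004], [0.002, -1.0, 0.001], [-0.004, -0.001, -1.0]]
contact_force: [-5.7, 2.9, -0.7]
gripper_width: 0.0002
```

Emit:
{"api": "step_arm", "payload": {"rows": [{"slide": [0.38,-0.18,0],"turn": 0,"fingers": 0},{"slide": [0.73,-0.4,0],"turn": 0,"fingers": 0},{"slide": [1.05,-0.68,0],"turn": 0,"fingers": 0},{"slide": [1.32,-1.0,0],"turn": 0,"fingers": 0},{"slide": [1.55,-1.34,0],"turn": 0,"fingers": 0}]}}

```text
time_s: 4.77
tcp_pos: [0.5948, -0.0081, 0.2574]
orientation: [[1.0, 0.001, 0.001], [0.001, -1.0, -0.001], [0.001, 0.001, -1.0]]
contact_force: [-1.6, -2.3, 0.2]
gripper_width: 0.0002
```

```bash
python3 look.py 4
```

```text
wrist 1212 226.2 247.4 depth mean [0.6114 0.0155 0.1965] zmax 0.2128 ray@.195 [0.6106 0.0159 0.195 ] ang -7.8
4.9167 [ 0.59448326 -0.007292    0.25734913] [-0.01121158  0.080342   -0.37078906] [-1.8 21.4 90.2  0.  68.3 88. ]
```

View pics/wrist4.png

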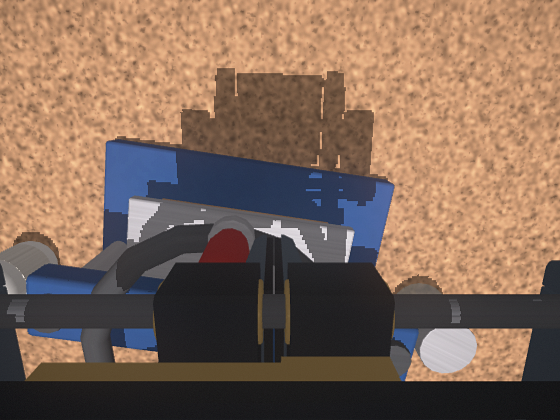

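The handle is ahead of the fingers at about (226,247), at roughly -10°, partly hidden. Continuing.

Emit:
{"api": "step_arm", "payload": {"rows": [{"slide": [0.18,-0.38,0],"turn": 0,"fingers": 0},{"slide": [0.3,-0.78,0],"turn": 0,"fingers": 0},{"slide": [0.36,-1.2,0],"turn": 0,"fingers": 0},{"slide": [0.37,-1.61,0],"turn": 0,"fingers": 0},{"slide": [0.32,-2.03,0],"turn": 0,"fingers": 0}]}}

```text
time_s: 5.33
tcp_pos: [0.6011, 0.043, 0.2571]
orientation: [[1.0, 0.002, -0.001], [0.002, -1.0, -0.001], [-0.001, 0.001, -1.0]]
contact_force: [-3.9, -4.9, 0.5]
gripper_width: 0.0004
```

Emit:
{"api": "step_arm", "payload": {"rows": [{"slide": [-0.11,-0.4,0],"turn": 0,"fingers": 0},{"slide": [-0.27,-0.79,0],"turn": 0,"fingers": 0},{"slide": [-0.49,-1.15,0],"turn": 0,"fingers": 0},{"slide": [-0.75,-1.47,0],"turn": 0,"fingers": 0},{"slide": [-1.06,-1.76,0],"turn": 0,"fingers": 0}]}}

```text
time_s: 5.75
tcp_pos: [0.571, 0.0799, 0.2567]
orientation: [[1.0, 0.007, -0.01], [0.007, -1.0, -0.02], [-0.01, 0.02, -1.0]]
contact_force: [-11.3, -35.0, 7.5]
gripper_width: 0.0007
```

```bash
python3 look.py 5
```

```text
side 41 252.3 177.7 depth mean [0.5439 0.0946 0.1912] zmax 0.2148 ray@.195 [0.5396 0.0903 0.195 ] ang 80.5
5.9 [0.5698961  0.0800235  0.25665704] [-13.08710012 -26.5914449    6.41064211] [ 7.3 20.1 92.3 -1.  68.5 97.3]
```

View pics/wrist5.png

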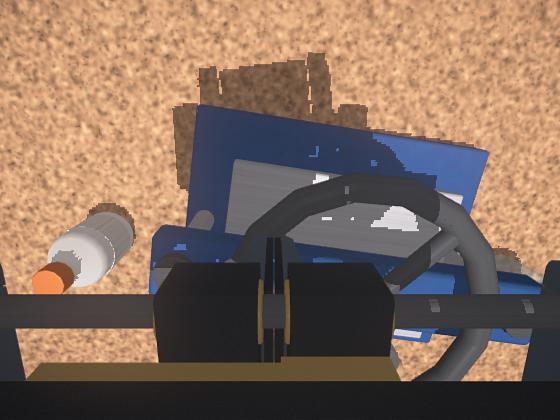

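View pics/side5.png

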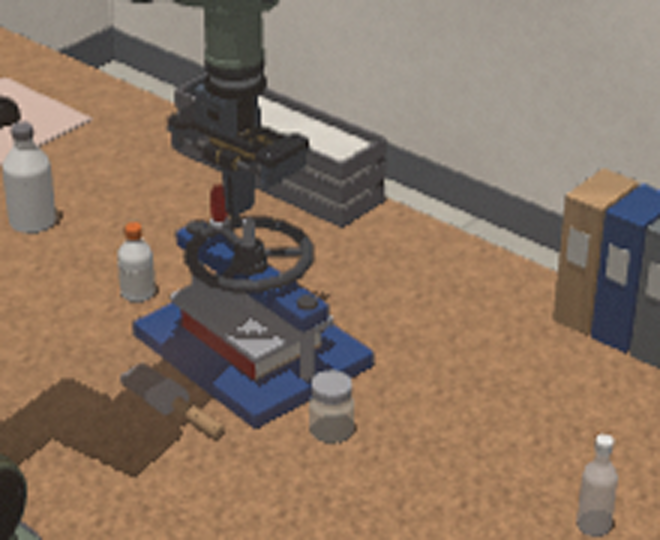

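The force is high here: (-13,-27) N, with the handle to the left of the finger in the side view. Before moving on I'll find where the contact is.

```bash
python3 - <<'E'
from rig import r
from h import *
s=r.get_state(); F=s["contact_force"];T=s["torque"]; print(s["time_s"],s["tcp_pos"],F,T,s["effort"].round(2))
print(s["orientation"].round(3))
# line of action rel. to TCP: p = FxT/|F|^2 + kF
p0=np.cross(F,T)/(F@F); u=F/np.linalg.norm(F); print("p0",p0,"u",u)
f=dict(np.load("side5.npz")); W=cloud(f); tc=s["tcp_pos"]
m=(np.abs(W[...,0]-tc[0])<.06)&(np.abs(W[...,1]-tc[1])<.12)&(W[...,2]>.17)&(W[...,2]<.30)&~redmask(f)
P=W[m]-tc
for z in np.arange(-.08,.04,.01):
    k=(P[:,2]>z)&(P[:,2]<z+.01)
    if k.sum(): print(z.round(3),k.sum(),P[k].min(0).round(3),P[k].max(0).round(3))
E
python3 - <<'E'
import cv2,numpy as np
f=np.load("side5.npz")["frame"]
cv2.imwrite("pics/side5z.png",cv2.resize(np.ascontiguousarray(f[135:215,225:305,::-1]),None,fx=7,fy=7,interpolation=cv2.INTER_CUBIC))
E
```

```text
5.9 [0.5698961  0.0800235  0.25665704] [-13.08710012 -26.5914449    6.41064211] [-4.20518866  2.12681715  0.55495268] [ 13.8  -37.97 -27.76   7.16  -4.95   0.57]
[[ 1.     0.006 -0.013]
 [ 0.006 -1.    -0.018]
 [-0.013  0.018 -1.   ]]
p0 [-0.03087773 -0.02142013 -0.15188683] u [-0.43159244 -0.87694496  0.21141312]
-0.08 27 [-0.051 -0.061 -0.08 ] [ 0.01   0.023 -0.07 ]
-0.07 24 [-0.047 -0.057 -0.07 ] [ 0.017  0.03  -0.06 ]
-0.06 41 [-0.053 -0.066 -0.06 ] [ 0.015  0.023 -0.05 ]
-0.05 25 [-0.031 -0.019 -0.05 ] [ 0.011  0.026 -0.04 ]
-0.04 26 [-0.022 -0.016 -0.04 ] [ 0.011  0.018 -0.03 ]
-0.03 26 [-0.023 -0.019 -0.029] [ 0.011  0.015 -0.02 ]
-0.02 12 [-0.021 -0.018 -0.018] [-0.009  0.011 -0.01 ]
-0.01 9 [-0.03  -0.076 -0.006] [ 0.012  0.083 -0.   ]
-0.0 83 [-0.041 -0.085  0.   ] [0.038 0.082 0.01 ]
0.01 126 [-0.044 -0.087  0.01 ] [0.041 0.088 0.02 ]
0.02 94 [-0.044 -0.088  0.02 ] [0.039 0.085 0.03 ]
0.03 170 [-0.042 -0.092  0.03 ] [0.043 0.094 0.04 ]
```

View pics/side5z.png

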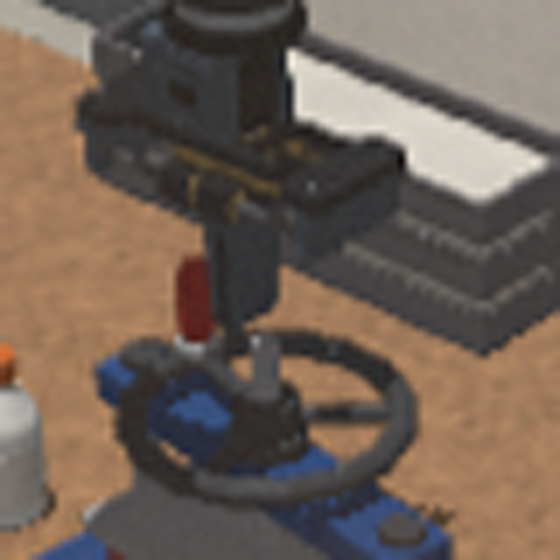

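View pics/top5.png

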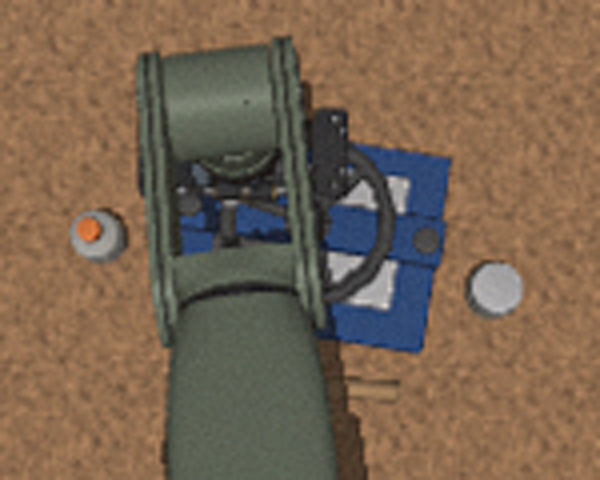

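The numbers point to the handle sitting on the finger's side (+y) face near a corner, at φ≈65–70°. That push is almost radial, and friction locks it. The fix is to back off, turn the tool so its -x face looks along the tangent, and turn the tool together with the wheel from here on.

Emit:
{"api": "step_arm", "payload": {"rows": [{"slide": [0.1,0.4,0],"turn": 0,"fingers": 0},{"slide": [0.3,0.8,0],"turn": 0,"fingers": 0},{"slide": [0.5,0.9,0],"turn": 0,"fingers": 0},{"slide": [0.65,0.7,0],"turn": 0.8,"fingers": 0},{"slide": [0.74,0.5,0],"turn": 1.8,"fingers": 0}]}}

```text
time_s: 6.32
tcp_pos: [0.595, 0.0747, 0.2574]
orientation: [[0.982, -0.191, 0.002], [-0.191, -0.982, 0.002], [0.002, -0.002, -1.0]]
contact_force: [-0.1, 0.1, 0.5]
gripper_width: 0.0005
```

```bash
python3 look.py 6
```

```text
top 21 242.0 201.6 depth mean [0.5505 0.0962 0.212 ] zmax 0.2219 ray@.195 [0.5527 0.0972 0.195 ] ang 71.3
side 53 252.9 177.2 depth mean [0.5464 0.0941 0.1925] zmax 0.216 ray@.195 [0.5435 0.0912 0.195 ] ang 77.2
6.4667 [0.59429935 0.07484364 0.25719241] [-0.54318762  0.17652892  0.28054112] [6.100e+00 2.180e+01 8.960e+01 1.000e-01 6.860e+01 1.066e+02]
```

View pics/wrist6.png

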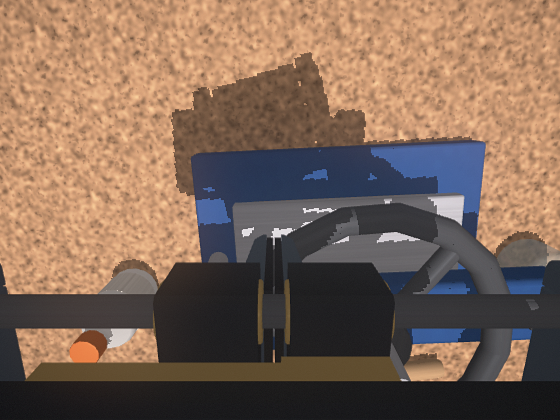

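View pics/side6.png

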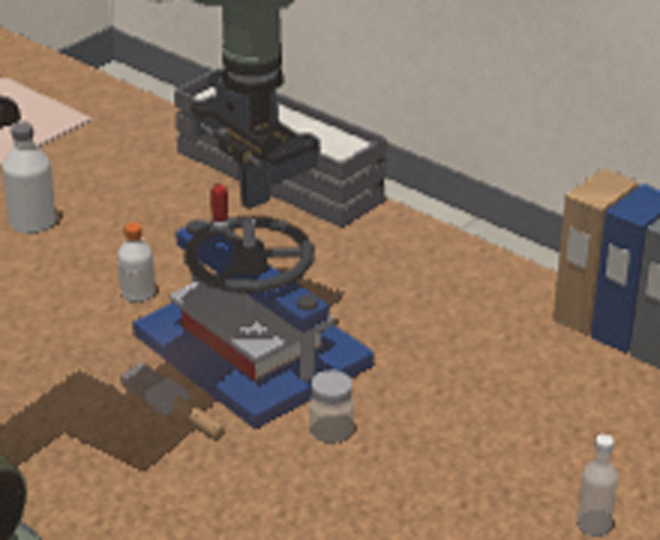

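The handle stands free and seated at about 72°; the top view puts it at (242,202). Squaring the tool's -x face to the tangent.

Emit:
{"api": "step_arm", "payload": {"rows": [{"slide": [0,0,0],"turn": 1.0,"fingers": 0},{"slide": [-0.1,-0.1,0],"turn": 2.0,"fingers": 0},{"slide": [-0.2,-0.2,0],"turn": 2.8,"fingers": 0},{"slide": [-0.2,-0.2,0],"turn": 3.2,"fingers": 0}]}}

```text
time_s: 6.8
tcp_pos: [0.5895, 0.0804, 0.2572]
orientation: [[0.867, -0.499, 0.0], [-0.499, -0.867, 0.001], [-0.0, -0.001, -1.0]]
contact_force: [-0.7, -0.4, 0.7]
gripper_width: 0.0004
```

```bash
python3 - <<'E'
import numpy as np
# local rows: pusher on circle R=.08 at alpha, tool x angle alpha-70, y axis = x rotated -90
R=.08
for st in (3,6):
  for k in range(1,6):
    d=R*np.array([np.cos(np.radians(st*k))-1,np.sin(np.radians(st*k))]) # in radial/tangent frame (alpha=0)
    x=np.radians(-70); X=np.array([np.cos(x),np.sin(x)]);Y=np.array([np.sin(x),-np.cos(x)])
    print(st,k,(d@X/.025).round(2),(d@Y/.025).round(2),-st*k/6)
E
```

```text
3 1 -0.16 -0.05 -0.5
3 2 -0.32 -0.1 -1.0
3 3 -0.48 -0.13 -1.5
3 4 -0.65 -0.16 -2.0
3 5 -0.82 -0.18 -2.5
6 1 -0.32 -0.1 -1.0
6 2 -0.65 -0.16 -2.0
6 3 -0.98 -0.19 -3.0
6 4 -1.32 -0.19 -4.0
6 5 -1.65 -0.14 -5.0
```

Emit:
{"api": "step_arm", "payload": {"rows": [{"slide": [-0.16,-0.05,0],"turn": -0.5,"fingers": 0},{"slide": [-0.32,-0.1,0],"turn": -1.0,"fingers": 0},{"slide": [-0.48,-0.13,0],"turn": -1.5,"fingers": 0},{"slide": [-0.65,-0.16,0],"turn": -2.0,"fingers": 0},{"slide": [-0.82,-0.18,0],"turn": -2.5,"fingers": 0}]}}

```text
time_s: 7.22
tcp_pos: [0.5748, 0.0939, 0.2574]
orientation: [[0.968, -0.252, 0.003], [-0.252, -0.968, -0.001], [0.003, -0.0, -1.0]]
contact_force: [2.4, -1.9, -1.1]
gripper_width: 0.0003
```

Emit:
{"api": "step_arm", "payload": {"rows": [{"slide": [-0.16,-0.05,0],"turn": -0.5,"fingers": 0},{"slide": [-0.32,-0.1,0],"turn": -1.0,"fingers": 0},{"slide": [-0.48,-0.13,0],"turn": -1.5,"fingers": 0},{"slide": [-0.65,-0.16,0],"turn": -2.0,"fingers": 0},{"slide": [-0.82,-0.18,0],"turn": -2.5,"fingers": 0}]}}

```text
time_s: 7.63
tcp_pos: [0.5563, 0.1034, 0.2574]
orientation: [[1.0, 0.007, 0.003], [0.007, -1.0, -0.001], [0.003, 0.001, -1.0]]
contact_force: [2.0, -2.2, -0.9]
gripper_width: 0.0004
```

```bash
python3 look.py 7
```

```text
top 8 240.2 209.8 depth mean [0.5214 0.1019 0.2087] zmax 0.2181 ray@.195 [0.523  0.1028 0.195 ] ang 94.5
wrist 71 273.5 343.3 depth mean [0.5319 0.1042 0.2111] zmax 0.2155 ray@.195 [0.5204 0.1041 0.195 ] ang 96.4
side 53 247.7 179.5 depth mean [0.5214 0.0977 0.1925] zmax 0.218 ray@.195 [0.5187 0.095  0.195 ] ang 98.7
7.7833 [0.55547347 0.10368292 0.25740494] [ 0.77228287 -0.46636169 -0.15454742] [ 9.4 18.8 94.2  0.  67.  99.3]
```

View pics/side7.png

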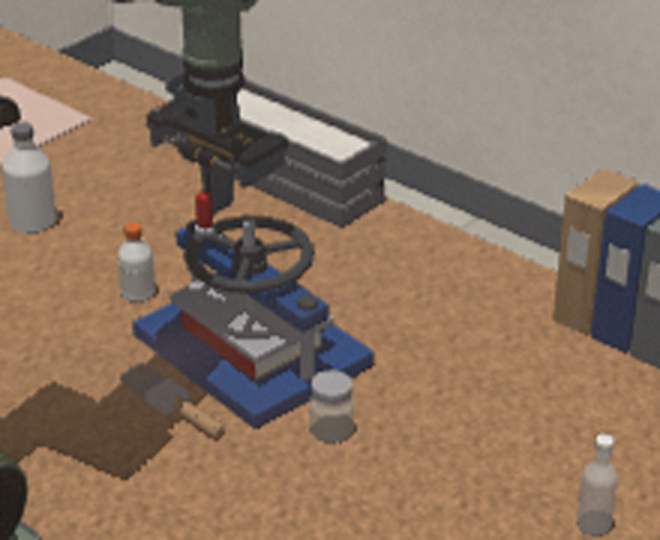

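The push is now clean: about 3 N, handle at about 95°, seated. Continuing at 30° per call.

Emit:
{"api": "step_arm", "payload": {"rows": [{"slide": [-0.32,-0.1,0],"turn": -1,"fingers": 0},{"slide": [-0.65,-0.16,0],"turn": -2,"fingers": 0},{"slide": [-0.98,-0.19,0],"turn": -3,"fingers": 0},{"slide": [-1.32,-0.18,0],"turn": -4,"fingers": 0},{"slide": [-1.65,-0.14,0],"turn": -5,"fingers": 0}]}}

```text
time_s: 8.2
tcp_pos: [0.5151, 0.107, 0.2575]
orientation: [[0.863, 0.506, 0.003], [0.506, -0.863, 0.0], [0.003, 0.001, -1.0]]
contact_force: [3.3, -1.0, -1.4]
gripper_width: 0.0007
```

Emit:
{"api": "step_arm", "payload": {"rows": [{"slide": [-0.32,-0.1,0],"turn": -1,"fingers": 0},{"slide": [-0.65,-0.16,0],"turn": -2,"fingers": 0},{"slide": [-0.98,-0.19,0],"turn": -3,"fingers": 0},{"slide": [-1.32,-0.18,0],"turn": -4,"fingers": 0},{"slide": [-1.65,-0.14,0],"turn": -5,"fingers": 0}]}}

```text
time_s: 8.62
tcp_pos: [0.4776, 0.0897, 0.2576]
orientation: [[0.494, 0.869, 0.004], [0.869, -0.494, 0.002], [0.003, 0.002, -1.0]]
contact_force: [3.2, 0.4, -0.9]
gripper_width: 0.0006
```

```bash
python3 look.py 8
```

```text
top 6 252.3 226.5 depth mean [0.4616 0.0576 0.2099] zmax 0.2182 ray@.195 [0.4627 0.0582 0.195 ] ang 154.8
wrist 66 273.5 345.0 depth mean [0.4634 0.0703 0.2125] zmax 0.2162 ray@.195 [0.4573 0.0595 0.195 ] ang 155.6
side 54 243.3 190.0 depth mean [0.4576 0.0582 0.1933] zmax 0.2144 ray@.195 [0.4559 0.0564 0.195 ] ang 158.1
8.7667 [0.47652582 0.08923274 0.25739796] [-0.5267097  -0.47921292 -0.15618824] [  9.2  11.8 104.2   0.   64.1  39.3]
```

View pics/side8.png

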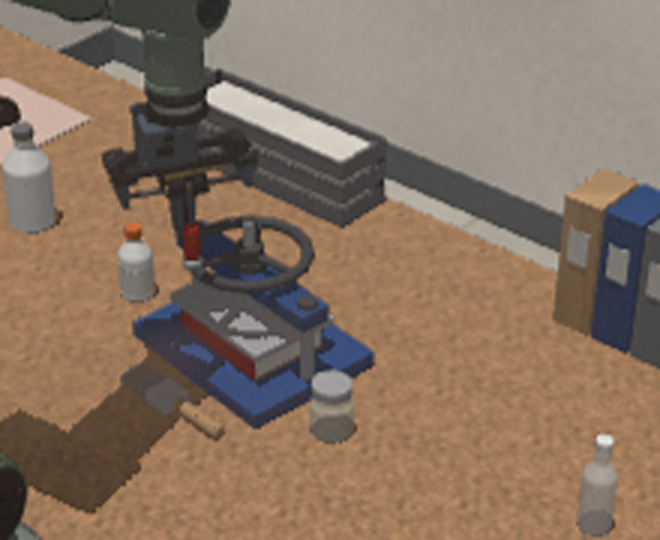

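Emit:
{"api": "step_arm", "payload": {"rows": [{"slide": [-0.32,-0.1,0],"turn": -1,"fingers": 0},{"slide": [-0.65,-0.16,0],"turn": -2,"fingers": 0},{"slide": [-0.98,-0.19,0],"turn": -3,"fingers": 0},{"slide": [-1.32,-0.18,0],"turn": -4,"fingers": 0},{"slide": [-1.65,-0.14,0],"turn": -5,"fingers": 0}]}}

```text
time_s: 9.18
tcp_pos: [0.4535, 0.056, 0.2573]
orientation: [[-0.004, 1.0, 0.001], [1.0, 0.004, 0.002], [0.002, 0.001, -1.0]]
contact_force: [0.7, 2.6, -0.8]
gripper_width: 0.0006
```

Emit:
{"api": "step_arm", "payload": {"rows": [{"slide": [-0.32,-0.1,0],"turn": -1,"fingers": 0},{"slide": [-0.65,-0.16,0],"turn": -2,"fingers": 0},{"slide": [-0.98,-0.19,0],"turn": -3,"fingers": 0},{"slide": [-1.32,-0.18,0],"turn": -4,"fingers": 0},{"slide": [-1.65,-0.14,0],"turn": -5,"fingers": 0}]}}

```text
time_s: 9.6
tcp_pos: [0.4495, 0.0145, 0.2572]
orientation: [[-0.503, 0.864, -0.001], [0.864, 0.503, 0.002], [0.002, -0.0, -1.0]]
contact_force: [-0.7, 2.7, 0.9]
gripper_width: 0.0006
```

```bash
python3 look.py 9
```

```text
wrist 65 273.5 345.2 depth mean [ 0.4593 -0.0052  0.2125] zmax 0.2161 ray@.195 [ 0.4655 -0.0159  0.195 ] ang -146.0
side 56 258.1 197.3 depth mean [ 0.4596 -0.015   0.1921] zmax 0.2149 ray@.195 [ 0.4566 -0.018   0.195 ] ang -148.1
9.75 [0.45002958 0.01391233 0.25720526] [-0.55678887 -0.1360596   0.43997401] [  0.3   8.7 108.2   0.   63.2 -29.5]
```

Emit:
{"api": "step_arm", "payload": {"rows": [{"slide": [-0.32,-0.1,0],"turn": -1,"fingers": 0},{"slide": [-0.65,-0.16,0],"turn": -2,"fingers": 0},{"slide": [-0.98,-0.19,0],"turn": -3,"fingers": 0},{"slide": [-1.32,-0.18,0],"turn": -4,"fingers": 0},{"slide": [-1.65,-0.14,0],"turn": -5,"fingers": 0}]}}

```text
time_s: 10.17
tcp_pos: [0.4666, -0.023, 0.2571]
orientation: [[-0.867, 0.498, -0.003], [0.498, 0.867, 0.001], [0.003, -0.001, -1.0]]
contact_force: [-2.7, 1.1, 1.3]
gripper_width: 0.0003
```

```bash
python3 look.py 10
```

```text
wrist 66 273.5 343.7 depth mean [ 0.4852 -0.0342  0.2114] zmax 0.2159 ray@.195 [ 0.4953 -0.04    0.195 ] ang -116.7
side 37 268.9 198.4 depth mean [ 0.4862 -0.0438  0.1861] zmax 0.2074 ray@.195 [ 0.4766 -0.0526  0.195 ] ang -123.3
10.3167 [ 0.4676819  -0.02329004  0.2571285 ] [ 0.21991086  0.59926338 -0.12114873] [ -4.3  10.3 106.1   0.   63.6 -64. ]
```

View pics/side10.png

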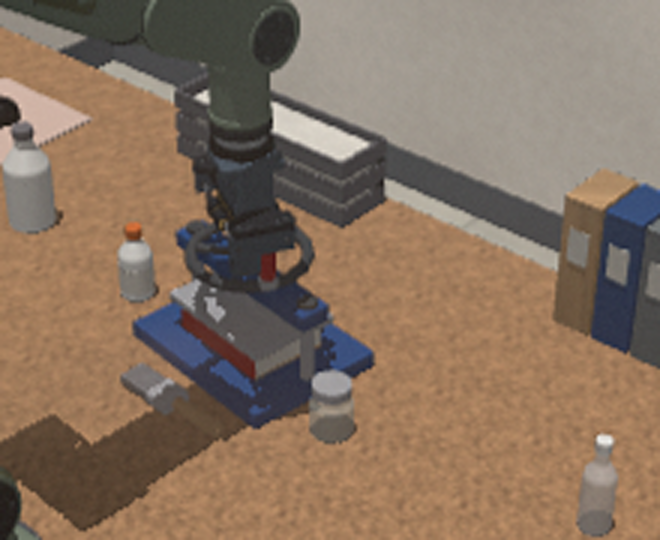

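The handle is at about -116.5° and the target is about -109°. Nudging it the last 7° slowly.

Emit:
{"api": "step_arm", "payload": {"rows": [{"slide": [-0.12,-0.04,0],"turn": -0.4,"fingers": 0},{"slide": [-0.24,-0.07,0],"turn": -0.7,"fingers": 0},{"slide": [-0.34,-0.1,0],"turn": -1.0,"fingers": 0},{"slide": [-0.38,-0.11,0],"turn": -1.1,"fingers": 0},{"slide": [-0.38,-0.11,0],"turn": -1.1,"fingers": 0}]}}

```text
time_s: 10.73
tcp_pos: [0.4738, -0.03, 0.2571]
orientation: [[-0.917, 0.398, -0.001], [0.398, 0.917, 0.001], [0.001, 0.0, -1.0]]
contact_force: [-1.4, 0.9, 0.6]
gripper_width: 0.0006
```

Emit:
{"api": "step_arm", "payload": {"rows": [{"slide": [0.15,0,0],"turn": 0,"fingers": 0},{"slide": [0.5,0,0],"turn": 0,"fingers": 0},{"slide": [0.9,0,0],"turn": 0,"fingers": 0},{"slide": [1.2,0,0],"turn": 0,"fingers": 0},{"slide": [1.2,0,0],"turn": 0,"fingers": 0}]}}

```text
time_s: 11.15
tcp_pos: [0.4446, -0.0181, 0.2573]
orientation: [[-0.918, 0.396, -0.001], [0.396, 0.918, 0.0], [0.001, -0.0, -1.0]]
contact_force: [-0.9, -0.8, 0.2]
gripper_width: 0.0007
```

```bash
python3 look.py 11
```

```text
wrist 30 273.3 350.2 depth mean [ 0.4877 -0.0369  0.1804] zmax 0.1896 ray@.195 [ 0.4781 -0.0327  0.195 ] ang -130.4
side 39 270.7 198.2 depth mean [ 0.4934 -0.0456  0.1844] zmax 0.2011 ray@.195 [ 0.482  -0.0561  0.195 ] ang -119.5
11.3 [ 0.44664193 -0.01869872  0.25751236] [0.37378961 0.2056923  0.62868819] [ -3.9   8.4 108.5  -0.   63.1 -70.5]
```

View pics/wrist11.png

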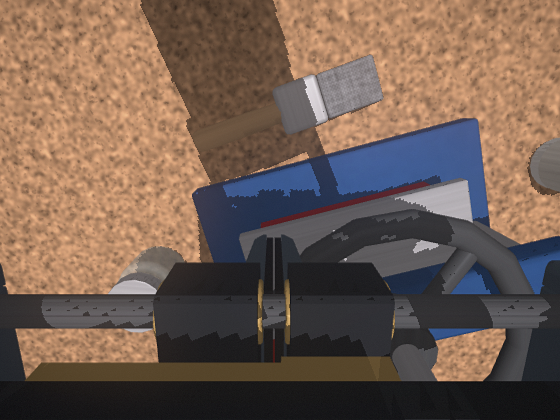

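View pics/side11.png

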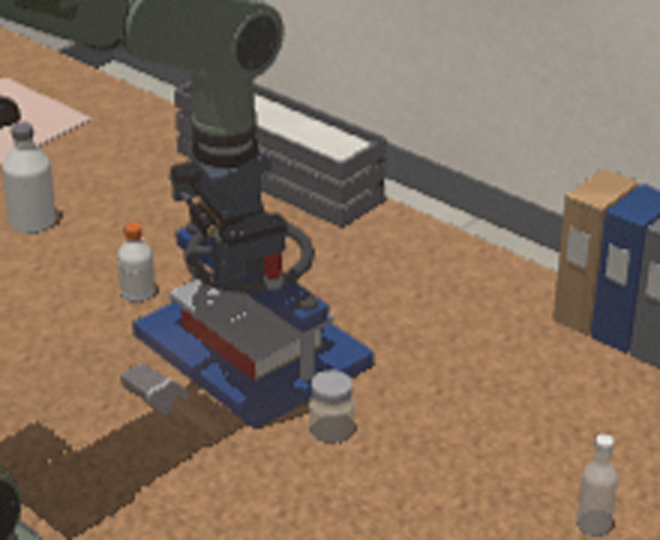

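The finger is clear of the handle, but the gripper hides it in every view. Lifting and moving aside to check.

Emit:
{"api": "step_arm", "payload": {"rows": [{"slide": [0,0,-0.6],"turn": 0,"fingers": 0},{"slide": [0,0,-1.4],"turn": 0,"fingers": 0},{"slide": [0,0,-2.2],"turn": 0,"fingers": 0},{"slide": [0,0,-2.9],"turn": 0,"fingers": 0},{"slide": [0,-0.4,-3.2],"turn": 0,"fingers": 0}]}}

```text
time_s: 11.72
tcp_pos: [0.4442, -0.0276, 0.3396]
orientation: [[-0.919, 0.395, 0.005], [0.395, 0.919, 0.0], [-0.005, 0.002, -1.0]]
contact_force: [0.8, -0.1, 0.0]
gripper_width: 0.0004
```

Emit:
{"api": "step_arm", "payload": {"rows": [{"slide": [0,-0.9,0],"turn": 0,"fingers": 0},{"slide": [-0.1,-2.0,0],"turn": 0,"fingers": 0},{"slide": [-0.2,-3.1,0],"turn": 0,"fingers": 0},{"slide": [-0.3,-4.2,0],"turn": 0,"fingers": 0},{"slide": [-0.4,-5.3,0],"turn": 0,"fingers": 0}]}}

```text
time_s: 12.13
tcp_pos: [0.3984, -0.1552, 0.3368]
orientation: [[-0.918, 0.396, -0.001], [0.396, 0.918, -0.0], [0.0, -0.001, -1.0]]
contact_force: [0.5, 0.2, -1.2]
gripper_width: 0.0007
```

Emit:
{"api": "step_arm", "payload": {"rows": [{"slide": [-0.1,-1.1,0],"turn": 0,"fingers": 0},{"slide": [-0.2,-2.2,0],"turn": 0,"fingers": 0},{"slide": [-0.3,-3.3,0],"turn": 0,"fingers": 0},{"slide": [-0.4,-4.2,0],"turn": 0,"fingers": 0},{"slide": [-0.4,-4.8,0],"turn": 0,"fingers": 0}]}}

```text
time_s: 12.55
tcp_pos: [0.3599, -0.2702, 0.3366]
orientation: [[-0.918, 0.398, -0.001], [0.398, 0.918, -0.001], [0.001, -0.001, -1.0]]
contact_force: [0.5, 0.8, -0.1]
gripper_width: 0.0003
```

```bash
python3 look.py 12; python3 - <<'E'
from h import *
for n in ("top","side"):
  for i in (0,12):
    f=dict(np.load(f"{n}{i}.npz")); m=redmask(f)&(np.linalg.norm(cloud(f)-[.529,.027,.19],axis=2)<.12); vs,us=np.nonzero(m)
    q=ray(f,[[us.mean(),vs.mean()]],.205)[0] if len(us) else None
    print(n,i,len(us),us.mean(),vs.mean(),vs.min(),vs.max(),q)
E
```

```text
top 23 280.1 216.7 depth mean [ 0.4977 -0.0411  0.212 ] zmax 0.2212 ray@.195 [ 0.4994 -0.0416  0.195 ] ang -113.3
side 60 270.5 196.0 depth mean [ 0.493  -0.0454  0.1942] zmax 0.2176 ray@.195 [ 0.4922 -0.0461  0.195 ] ang -116.7
12.7 [ 0.36027555 -0.26866921  0.33663196] [ 1.05843518 -0.14115597  0.09987713] [ -38.2    5.3  100.2    0.    74.6 -104.7]
top 0 24 281.0416666666667 214.54166666666666 212 217 [ 0.50608362 -0.04471795  0.205     ]
top 12 23 280.0869565217391 216.65217391304347 214 219 [ 0.49842025 -0.04133887  0.205     ]<stdin>:6: RuntimeWarning: Mean of empty slice.
  ret = ret.dtype.type(ret / rcount)
Traceback (most recent call last):
ValueError: zero-size array to reduction operation minimum which has no identity
```

View pics/top12.png

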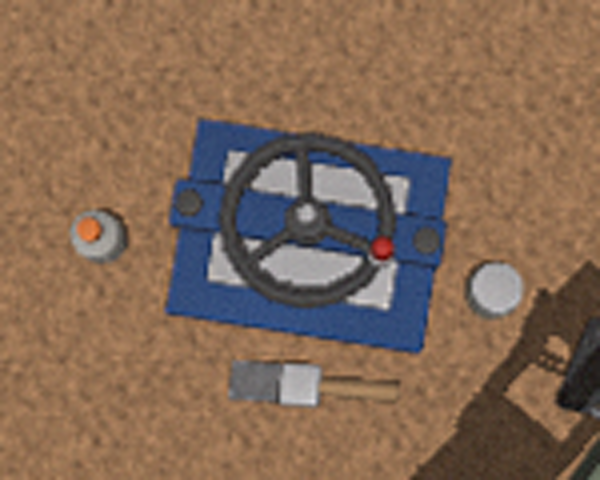

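View pics/side12.png

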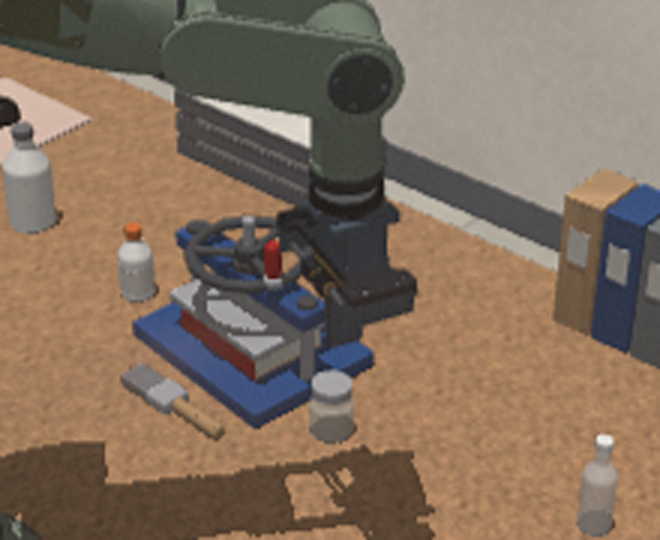

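From the same top camera the handle sits 8.4 mm (about 6°) short of its start point: (0.498,-0.041) against (0.506,-0.045). That's inside 13 mm, but the margin is small and there's plenty of time. I'll go back and nudge it about 6° further.

Emit:
{"api": "step_arm", "payload": {"rows": [{"slide": [0.1,0.7,0],"turn": 0,"fingers": 0},{"slide": [0.2,1.8,0],"turn": 0,"fingers": 0},{"slide": [0.3,2.9,0],"turn": 0,"fingers": 0},{"slide": [0.4,3.9,0],"turn": 0,"fingers": 0},{"slide": [0.4,4.8,0],"turn": 0,"fingers": 0}]}}

```text
time_s: 13.12
tcp_pos: [0.3992, -0.1513, 0.3371]
orientation: [[-0.919, 0.395, -0.0], [0.395, 0.919, 0.001], [0.001, 0.0, -1.0]]
contact_force: [-0.2, 0.5, -0.1]
gripper_width: 0.0005
```

Emit:
{"api": "step_arm", "payload": {"rows": [{"slide": [0.1,1.1,0],"turn": 0,"fingers": 0},{"slide": [0.2,2.2,0],"turn": 0,"fingers": 0},{"slide": [0.3,3.3,0],"turn": 0,"fingers": 0},{"slide": [0.4,4.5,0],"turn": 0,"fingers": 0},{"slide": [0.4,5.7,0],"turn": 0,"fingers": 0}]}}

```text
time_s: 13.53
tcp_pos: [0.4461, -0.0165, 0.3371]
orientation: [[-0.919, 0.395, -0.0], [0.395, 0.919, 0.0], [0.0, 0.0, -1.0]]
contact_force: [-0.4, -0.4, -0.6]
gripper_width: 0.0006
```

Emit:
{"api": "step_arm", "payload": {"rows": [{"slide": [0,0,0.4],"turn": 0,"fingers": 0},{"slide": [0,0,1.2],"turn": 0,"fingers": 0},{"slide": [0,0,2.1],"turn": 0,"fingers": 0},{"slide": [0,0,2.9],"turn": 0,"fingers": 0},{"slide": [0,0,3.2],"turn": 0,"fingers": 0}]}}

```text
time_s: 13.95
tcp_pos: [0.4446, -0.0182, 0.2543]
orientation: [[-0.919, 0.395, -0.006], [0.395, 0.919, 0.0], [0.005, -0.002, -1.0]]
contact_force: [-0.9, 0.0, -0.5]
gripper_width: 0.0002
```

Emit:
{"api": "step_arm", "payload": {"rows": [{"slide": [-0.4,0,0],"turn": 0,"fingers": 0},{"slide": [-0.8,0,0],"turn": 0,"fingers": 0},{"slide": [-1.1,0,0],"turn": 0,"fingers": 0},{"slide": [-1.3,-0.05,0],"turn": 0,"fingers": 0},{"slide": [-1.4,-0.08,0],"turn": 0,"fingers": 0}]}}

```text
time_s: 14.37
tcp_pos: [0.4792, -0.0346, 0.258]
orientation: [[-0.918, 0.396, 0.001], [0.396, 0.918, 0.001], [-0.001, 0.001, -1.0]]
contact_force: [-1.0, 2.8, 0.8]
gripper_width: 0.0006
```

Emit:
{"api": "step_arm", "payload": {"rows": [{"slide": [-0.05,0,0],"turn": 0,"fingers": 0},{"slide": [-0.08,0,0],"turn": 0,"fingers": 0},{"slide": [-0.08,0,0],"turn": 0,"fingers": 0}]}}

```text
time_s: 14.62
tcp_pos: [0.4798, -0.0354, 0.2575]
orientation: [[-0.918, 0.396, 0.0], [0.396, 0.918, -0.0], [-0.001, -0.0, -1.0]]
contact_force: [-1.2, 1.2, 1.4]
gripper_width: 0.0006
```

At the intended contact pose. Back off, lift and move clear.

Emit:
{"api": "step_arm", "payload": {"rows": [{"slide": [0.15,0,0],"turn": 0,"fingers": 0},{"slide": [0.5,0,0],"turn": 0,"fingers": 0},{"slide": [0.9,0,0],"turn": 0,"fingers": 0},{"slide": [1.3,0,0],"turn": 0,"fingers": 0},{"slide": [1.5,0,0],"turn": 0,"fingers": 0}]}}

```text
time_s: 15.03
tcp_pos: [0.4434, -0.0198, 0.2572]
orientation: [[-0.919, 0.395, -0.001], [0.395, 0.919, -0.0], [0.001, -0.0, -1.0]]
contact_force: [0.5, 0.9, -0.7]
gripper_width: 0.0002
```

Emit:
{"api": "step_arm", "payload": {"rows": [{"slide": [0,0,-0.6],"turn": 0,"fingers": 0},{"slide": [0,0,-1.4],"turn": 0,"fingers": 0},{"slide": [0,0,-2.2],"turn": 0,"fingers": 0},{"slide": [0,0,-2.9],"turn": 0,"fingers": 0},{"slide": [0,-0.4,-3.2],"turn": 0,"fingers": 0}]}}

```text
time_s: 15.45
tcp_pos: [0.442, -0.0289, 0.3396]
orientation: [[-0.919, 0.394, 0.005], [0.394, 0.919, -0.0], [-0.005, 0.002, -1.0]]
contact_force: [1.5, -0.4, 0.7]
gripper_width: 0.0007
```

Emit:
{"api": "step_arm", "payload": {"rows": [{"slide": [0,-0.9,0],"turn": 0,"fingers": 0},{"slide": [-0.1,-2.0,0],"turn": 0,"fingers": 0},{"slide": [-0.2,-3.1,0],"turn": 0,"fingers": 0},{"slide": [-0.3,-4.2,0],"turn": 0,"fingers": 0},{"slide": [-0.4,-5.3,0],"turn": 0,"fingers": 0}]}}

```text
time_s: 15.87
tcp_pos: [0.3966, -0.1564, 0.3368]
orientation: [[-0.919, 0.395, -0.001], [0.395, 0.919, -0.0], [0.001, -0.001, -1.0]]
contact_force: [-0.4, -0.3, -0.4]
gripper_width: 0.0005
```

Emit:
{"api": "step_arm", "payload": {"rows": [{"slide": [-0.1,-1.1,0],"turn": 0,"fingers": 0},{"slide": [-0.2,-2.2,0],"turn": 0,"fingers": 0},{"slide": [-0.3,-3.3,0],"turn": 0,"fingers": 0},{"slide": [-0.4,-4.2,0],"turn": 0,"fingers": 0},{"slide": [-0.4,-4.8,0],"turn": 0,"fingers": 0}]}}

```text
time_s: 16.28
tcp_pos: [0.3582, -0.2713, 0.3367]
orientation: [[-0.918, 0.397, -0.001], [0.397, 0.918, -0.001], [0.001, -0.001, -1.0]]
contact_force: [0.9, 1.1, 0.2]
gripper_width: 0.0005
```

```bash
python3 look.py 13; python3 - <<'E'
from h import *
P=[]
for i in (0,13):
    f=dict(np.load(f"top{i}.npz")); m=redmask(f)&(np.linalg.norm(cloud(f)-[.529,.027,.19],axis=2)<.12); vs,us=np.nonzero(m)
    q=ray(f,[[us.mean(),vs.mean()]],.205)[0]; P.append(q)
    z=cloud(f)[...,2]; out=[]
    for n,(a,b,c,d) in dict(glue=(200,220,205,225),jar=(300,320,218,238)).items():
        W=cloud(f)[c:d,a:b].reshape(-1,3); W=W[W[:,2]>.04]; out.append((n,W.mean(0).round(3)))
    print(i,len(us),q,cloud(f)[m][:,2].max(),out)
print("shift mm",np.hypot(*(P[1]-P[0])[:2])*1e3)
E
```

```text
top 25 281.1 214.4 depth mean [ 0.5058 -0.0447  0.2115] zmax 0.2192 ray@.195 [ 0.5075 -0.0451  0.195 ] ang -106.6
side 52 272.3 196.3 depth mean [ 0.5002 -0.0475  0.1898] zmax 0.2163 ray@.195 [ 0.4946 -0.0526  0.195 ] ang -113.4
16.4333 [ 0.35874224 -0.26987638  0.33666696] [ 0.29503042  0.63893509 -0.32784202] [ -38.4    5.2  100.3   -0.    74.6 -105. ]
0 24 [ 0.50608362 -0.04471795  0.205     ] 0.21992532473286902 [('glue', array([0.521, 0.233, 0.082])), ('jar', array([ 0.472, -0.153,  0.093]))]
13 25 [ 0.50645273 -0.04485328  0.205     ] 0.2191897252281374 [('glue', array([0.517, 0.227, 0.119])), ('jar', array([ 0.472, -0.154,  0.082]))]
shift mm 0.39314420115810256
```

View pics/top13.png

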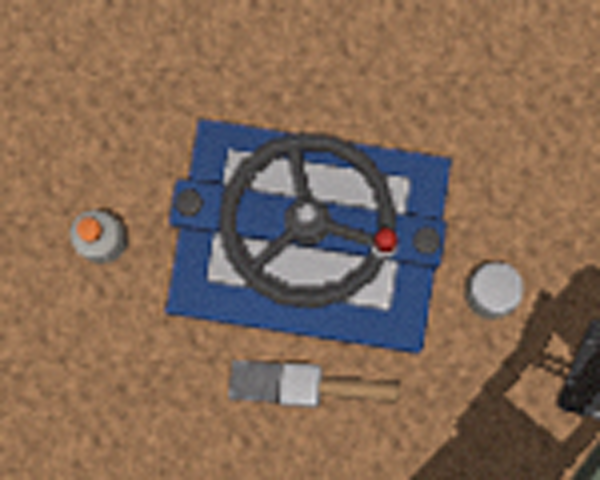

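The handle at (281,214) is within 0.4 mm of its starting point and still seated. The glue, jar and brush are in their places. Handing in.

```bash
python3 -c "
from rig import workorder
print(workorder.sign_off())"
```

```text
the job is handed in; nothing more can be done
None
```

I pushed the red handle once round counter-clockwise with the closed fingers, and it is back where it started. I then backed off, moved the arm clear and handed the job in at about 16.5 s of the 54 s. The sign-off gives no verdict.

**Last checks**
- **Handle position:** in the top camera it is 0.4 mm from its start point. The side camera also shows it on its starting pixel, (272.3, 196.3) against (272.4, 196.0).
- **Handle seating:** its measured top height is the same as at the start within the depth noise, so it is still in its socket.
- **Arm:** the fingers are well clear, and the contact force is down to sensor noise.
- **Bystanders:** the glue, jar and brush look unmoved in the top picture. I did not measure the brush, mug, flask, spray or calculator.

**What went wrong or disagreed**
- **Jam at the far side:** with the tool held at a fixed angle, the push jammed near 70°, and the measured force reached about 37 N, mostly sideways. I backed off, turned the tool to face along the push and kept it turning with the wheel; after that the force was about 3 N.
- **Short first finish:** the first finish was 8.4 mm short of the start point, so I went back and nudged the handle about 6° further.
- **Glue depth reading:** the glue bottle's mean height differed between the first and last depth images (0.082 and 0.119 m). I took this as depth noise, because its position agrees within about 7 mm and it looks unmoved.

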